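# Shut the packed drawer and tip the massage roller out of the tray below

### The arm

A 7-joint arm with a two-finger parallel gripper is mounted at the origin on the work surface. World frame = base frame: x ahead of the robot, y to its left, z up, the work surface at z = 0. Lengths are in mm, angles in rad, forces in N, time in s.
With the tool pointing down it reaches from about 400 to 875 mm from the base axis. Payload 19.3 kg.
Tool frame: the origin (TCP) lies at the very end of the fingers, on their centre line; the grasp point (between the pads) lies 19 mm behind it (grip_point_offset is the z of the grasp point in the tool frame, in mm); z points along the fingers, x is the direction in which the jaws open and shut, and the axes are right-handed (so a half turn about z gives the same grasp; the last joint's range is limited). The gripper opens to 85 mm and grips with 20 to 120 N. Pads are 22 mm wide; open, the fingers measure 114 mm over their backs; the gripper's body (76 mm by 85 mm) begins 54 mm behind the grasp point. The pads swing forward as they close: fully open they stand 13 mm farther back than shut.
Start: joints at [-1.318, 0.521, -0.036, 1.599, 0.021, 1.021, -0.113], TCP at [198.283, 592.704, 231.291] pointing down, gripper open.
Joint ranges: [-2.91, 2.91], [-0.3, 2.13], [-1.5, 1.42], [0.17, 2.43], [-1.26, 4.41], [0.16, 1.93], [-2.52, 2.52]. Speed limits (rad/s): [1.89, 1.89, 2.39, 2.39, 3.01, 3.01, 3.01].

### API

Orientations are given as a 3x3 rotation matrix whose columns are the frame's x, y, z axes.
In Python, from workcell import movep, movel, goto_joints, open_gripper, clamp, wait, inverse_kinematics, read_state, camera, PlanningError, finish_job, grip_point_offset gives the robot as it stands. Calls block until the motion is done:
- movep(position, orientation): joint-space move of the TCP to a pose.
- movel(position, frame=None, max_speed=150, guard=None): straight line of the TCP; frame=None keeps the orientation; max_speed is the mean speed in mm/s. With guard (N) it stops when the force on the tool has changed by that much, and returns True; else False.
- goto_joints(angles): joint-space move.
- open_gripper() and clamp(): open the fingers fully, or close them until they stop; the grip force is fixed at half the most.
- wait(seconds).
- inverse_kinematics(position, orientation): joint angles nearest the present ones, or None.
- read_state(): the state.
- camera(name): name is "scene" or "top" or "wrist"; returns a dict with "image" (384x512x3 uint8, blue, green, red), "range_z" (384x512 float32, mm along the optical axis (not along the pixel's ray), 0 where there is no reading), "fx", "fy", "cx", "cy" (pixels), "dist_coeffs" ([k1, k2, p1, p2, k3] as OpenCV has them; the pictures are not rectified), "cam_to_world" (4x4, takes a point from camera to world coordinates). Camera axes: x right, y up, looking along -z (the intrinsics and any distortion apply to the point x, -y, -z); pixel columns grow to the right and rows downward; lengths in mm; the calibration is good to about 2 mm. A picture is of the moment at which its call begins.
A pose or a line that the arm cannot do raises PlanningError and nothing moves.
- finish_job(): hands the job in, once; it reports no verdict.
The state is a dict: "time": time; "qpos": joint angles; "qvel": joint speeds; "joint_efforts": joint torques, N m; "eef_pos": TCP position; "tool_rot": TCP orientation; "ft_force": force on the tool from outside, world axes, zero at the start; "torque": the same for the moment, N m; "finger_gap": finger opening in mm.
Only numpy, scipy, OpenCV 4.12 (cv2) and the standard library are available. Lean on these libraries where they do the work, as an engineer would, in place of code of your own. Each camera call takes 0.05 s, during which the arm holds its last target.

### The job

Gently push the packed upper drawer of the small wardrobe chest fully home, without slamming it. Then take the wooden massage roller out of the half-open tray below: it is longer than the opening, so tip its front end up and ease it out slantwise over the tray's low front, without forcing it against the chest. Finish still gripping the roller, held still and well clear above the tray's front, all of it out in front of the chest and touching nothing else; leave everything else on the shelf undisturbed and the drawer's contents inside.

Things in the scene. Friction and masses are not known exactly. Their poses are not given: they have to be found in the camera images.
- chest: fixed light-wood chest, 310 wide, 390 deep, 235 mm high; origin at the centre of its underside on the shelf, z up; open front faces its own -x (about world -y), front edges at x = -195 mm; y across its width; panels 12 mm. A board between upper drawer and lower tray has its underside at z = 130 mm, front edge at x = -195 mm. Sizes in mm from this origin elsewhere too.
- tray (a joint): how far the lower pull-out tray (pale grey front, plywood inside) stands open, m: 0 = home; at the start 0.202 to 0.206, where its stop is, so it comes no further; 5 N of friction. Inside 266 wide, 358 long (rear half in the chest); floor at z = 20, side walls up to z = 60 mm.
- tray_lip (a point): middle of the top edge of the tray's front panel, z = 95 mm; panel 16 mm thick, 282 wide. From its inside face to the chest's front is about 190 mm, less than the roller's length, and the 35 mm of height between this edge and the board above is less than the beads' thickness: the roller comes out neither level nor straight up, only slanting.
- drawer (a joint): how far the upper drawer stands open, m: 0 = fully home, front flush with the chest; 0.09 to 0.14 at the start, covering most of the tray below. It slides along the chest's x, closing towards +x, and stays where it is left; 2 N of friction plus 8 N per m/s.
- drawer_front (a point): middle of the outside face of the upper drawer's front, a pale grey panel 282 mm wide that reaches from z = 145 to 219 mm; it has no protruding handle (a flush dark finger pull only). The drawer is an open-topped box with 42 mm side walls and carries the organizer and the compact.
- roller: wooden massage roller, 340 mm long, about 190 g: five brown beads of 50 mm diameter over the middle 150 mm, a plain round pale handle 28 mm thick and 93 mm long at each end; origin in the middle of its axis, its own x along its length (the other axes turn as it rolls). It lies in the tray front to back on its beads, axis at z = 45 mm; front handle under the opening, rear half inside the chest.
- roller_front_end (a point): tip of the roller's axis at the end that lies near the tray's front (x = -170 mm on the roller)
- roller_rear_end (a point): tip of the roller's axis at the other end, inside the chest at first (x = +170 mm on the roller)
- organizer: clear plastic pill organizer with seven hinged lids, 150 x 38 x 27 mm, lying in the upper drawer; origin at the centre of its underside; leave it in the drawer
- compact: round brushed steel mirror compact, 62 mm diameter, 14 mm thick, lying in the upper drawer; origin at the centre of its underside; leave it in the drawer
- top_jar: amber glass jar, 54 mm diameter, 60 mm high, standing on the chest's top towards the rear; origin at the centre of its underside; leave alone
- pump: empty blue pump dispenser, 62 mm diameter, 174 mm high with its white head, standing on the shelf; origin at the centre of its underside; leave alone
- cream_jar: pale pink jar with white cap, 68 mm diameter, 55 mm high, standing on the shelf; origin at the centre of its underside; leave alone
- hangers: stack of four white plastic hangers lying flat, slightly fanned, about 380 mm wide (along its y), 190 mm with hooks, 34 mm high; origin on the shelf near the middle of the top of the triangle; leave alone
- hairbrush: dark wooden hairbrush lying bristles down, 210 mm long, 62 mm wide, 30 mm high; origin on the shelf near its middle; leave alone
Not all that is in view belongs to the job. Of the things like the compact, leave any that is orange; of the rest the smaller one is meant.

How it is judged:
By the outcome, as a careful person would: the job done as asked, in the order asked, and still so for the second after the job is handed in, while the arm keeps its last pose, push and grip.
It also fails if it takes over 56 s, if anything falls off the work surface, if the arm or the gripper's body presses on something with over 40 N, if the wrist force passes 120 N, or if a joint passes its speed limit or range.

## Working session

There is one attempt and no reset: what is moved stays moved. The work goes in short steps, each a Python script; the robot and the scene stay as the last script left them, time stands still between calls to the robot, and variables do not carry over. Pictures are saved under pics/ and viewed, and the job is handed in when it is done.

```bash
ls; mkdir -p pics; cat > h.py <<'E'
import numpy as np, cv2
from workcell import *
def snap(n,tag):
    c=camera(n); cv2.imwrite(f'pics/{tag}.png',c['image']); np.savez(f'pics/{tag}.npz',**{k:np.array(v) for k,v in c.items()}); return c
def load(tag): return dict(np.load(f'pics/{tag}.npz'))
def K(c): return np.array([[c['fx'],0,c['cx']],[0,c['fy'],c['cy']],[0,0,1.]])
def ray(c,px):
    p=cv2.undistortPoints(np.array(px,float).reshape(-1,1,2),K(c),np.array(c['dist_coeffs'],float)).reshape(-1,2)
    d=np.c_[p[:,0],-p[:,1],-np.ones(len(p))]
    T=np.array(c['cam_to_world']); return T[:3,3],d@T[:3,:3].T
def onz(c,px,z):
    o,d=ray(c,px); return o+d*((z-o[2])/d[:,2])[:,None]
def deep(c,px):
    o,d=ray(c,px); px=np.array(px).reshape(-1,2).astype(int); return o+d*np.array([c['range_z'][v,u] for u,v in px])[:,None]
def proj(c,P):
    T=np.linalg.inv(np.array(c['cam_to_world'])); q=np.array(P,float).reshape(-1,3)@T[:3,:3].T+T[:3,3]
    q=q*[1,-1,-1]; return cv2.projectPoints(q,np.zeros(3),np.zeros(3),K(c),np.array(c['dist_coeffs'],float))[0].reshape(-1,2)
E
python3 - <<'E'
from h import *
for n in('scene','top','wrist'):
    c=snap(n,n+'0'); print(n,np.array(c['cam_to_world']).round(3).tolist(),c['fx'],c['dist_coeffs'])
s=read_state();print(s); print(grip_point_offset)
E
```

```text
pics
scene [[-0.173, 0.935, -0.309, 233.16], [-0.985, -0.163, 0.058, 95.035], [0.004, 0.314, 0.949, 1215.928], [0.0, 0.0, 0.0, 1.0]] 394.5535904619837 [-0.0906397  0.         0.         0.         0.       ]
top [[0.0, 0.992, -0.124, 403.614], [-1.0, -0.0, -0.001, 47.229], [-0.001, 0.124, 0.992, 1423.313], [0.0, 0.0, 0.0, 1.0]] 348.6166308419062 [-0.04685131  0.          0.          0.          0.        ]
wrist [[0.315, -0.896, -0.311, 119.121], [0.949, 0.298, 0.104, 619.932], [-0.001, -0.328, 0.945, 373.376], [0.0, 0.0, 0.0, 1.0]] 339.7426890039774 [0.00509601 0.         0.         0.         0.        ]
{'time': 0.15, 'qpos': array([-1.31819813,  0.52189412, -0.03626841,  1.59988742,  0.02118838,
        1.0210945 , -0.11279833]), 'qvel': array([ 2.87998742e-04, -1.58479508e-03, -6.40004717e-04, -2.94725406e-03,
        2.75385067e-04, -7.90303917e-05,  5.45426230e-04]), 'joint_efforts': array([ 3.07169925e-03, -9.27392650e+01,  1.98118776e+00, -3.70051181e+01,
        1.80326082e-02,  6.37263613e-03, -6.02731211e-05]), 'eef_pos': array([198.23900895, 592.45203412, 230.84428101]), 'tool_rot': array([[ 3.17285595e-01,  9.48330010e-01, -2.08031238e-04],
       [ 9.48329610e-01, -3.17285653e-01, -8.74668026e-04],
       [-8.95479265e-04,  8.02373817e-05, -9.99999596e-01]]), 'ft_force': array([-0.38644122,  0.23254979, -0.26069049]), 'torque': array([-0.01665646, -0.04615298, -0.06339339]), 'finger_gap': 85.58535629735287}
-18.700000000000003
```

View pics/scene0.png

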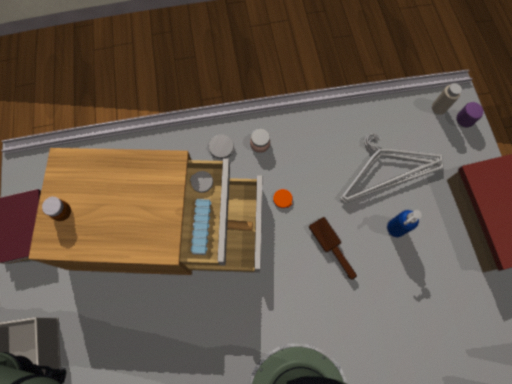

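View pics/top0.png

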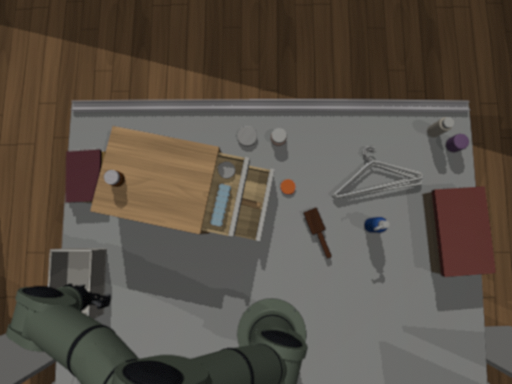

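View pics/wrist0.png

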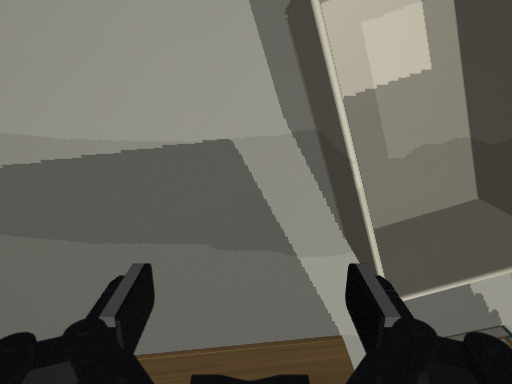

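Scene camera shows the chest at (110,205), the drawer front panel at (223,210) and the tray front at (259,225). The roller's handle is visible at about (238,225). The orange disc (283,198) and the grey disc (220,146), both on the shelf, are the compact lookalikes; the compact itself is in the drawer at (202,183). Next I'll measure the chest and drawer.

```bash
cat >> h.py <<'E'
def cloud(c):
    h,w=c['range_z'].shape; u,v=np.meshgrid(np.arange(w),np.arange(h)); px=np.c_[u.ravel(),v.ravel()].astype(float)
    o,d=ray(c,px); z=c['range_z'].ravel(); P=o+d*z[:,None]; P[z<=0]=np.nan; return P.reshape(h,w,3)
E
python3 - <<'E'
from h import *
for n in('scene0','top0'):
    c=load(n);P=cloud(c)
    x,y,z=P[...,0],P[...,1],P[...,2]
    m=(z>225)&(z<245)&(y>120)&(x>300)
    m=cv2.morphologyEx(m.astype(np.uint8),cv2.MORPH_OPEN,np.ones((5,5)))
    k,l,st,_=cv2.connectedComponentsWithStats(m); i=1+np.argmax(st[1:,4]); q=P[l==i]
    r=cv2.minAreaRect(q[:,:2].astype(np.float32)); print(n,r,cv2.boxPoints(r).round(1).tolist(),np.median(q[:,2]))
    for lo,hi,nm in((210,224,'drawerfront'),(85,105,'trayfront')):
        m=((z>lo)&(z<hi)&(y>-60)&(y<260)&(x>300)&(x<750)).astype(np.uint8)
        k,l,st,_=cv2.connectedComponentsWithStats(m)
        for i in range(1,k):
            if st[i,4]>60:
                q=P[l==i]; r=cv2.minAreaRect(q[:,:2].astype(np.float32)); print(nm,st[i],cv2.boxPoints(r).round(1).tolist(),np.median(q[:,2]))
    I=c['image']; 
    I=I[130:290,150:310] if n=='scene0' else I[120:260,190:300]
    cv2.imwrite(f'pics/{n}c.png',cv2.resize(I,None,fx=4,fy=4,interpolation=cv2.INTER_CUBIC))
E
```

```text
scene0 ((583.766845703125, 411.7513427734375), (393.234130859375, 311.6445007324219), 78.89077758789062) [[393.0, 248.8000030517578], [698.7999877929688, 188.8000030517578], [774.5999755859375, 574.7000122070312], [468.70001220703125, 634.7000122070312]] 235.5743727813408
drawerfront [217 159  12 104 656] [[383.20001220703125, 139.89999389648438], [659.0999755859375, 82.5], [662.5999755859375, 99.30000305175781], [386.70001220703125, 156.6999969482422]] 219.01514633219563
trayfront [255 175   7  95 515] [[364.8999938964844, 46.900001525878906], [642.7000122070312, -9.399999618530273], [645.9000244140625, 6.300000190734863], [368.1000061035156, 62.599998474121094]] 94.97639067511477
top0 ((581.161376953125, 410.7415466308594), (389.67864990234375, 313.3040771484375), 78.32292938232422) [[388.29998779296875, 251.60000610351562], [695.0999755859375, 188.1999969482422], [774.0, 569.7999877929688], [467.20001220703125, 633.2999877929688]] 234.01176470246128
drawerfront [228 157  21  80 383] [[381.29998779296875, 139.1999969482422], [657.7999877929688, 83.19999694824219], [661.2000122070312, 99.9000015258789], [384.70001220703125, 155.89999389648438]] 217.3483189694375
trayfront [256 169  18  72 313] [[363.6000061035156, 47.099998474121094], [638.2000122070312, -8.5], [641.4000244140625, 7.099999904632568], [366.79998779296875, 62.599998474121094]] 93.56959115941322
```

View pics/scene0c.png

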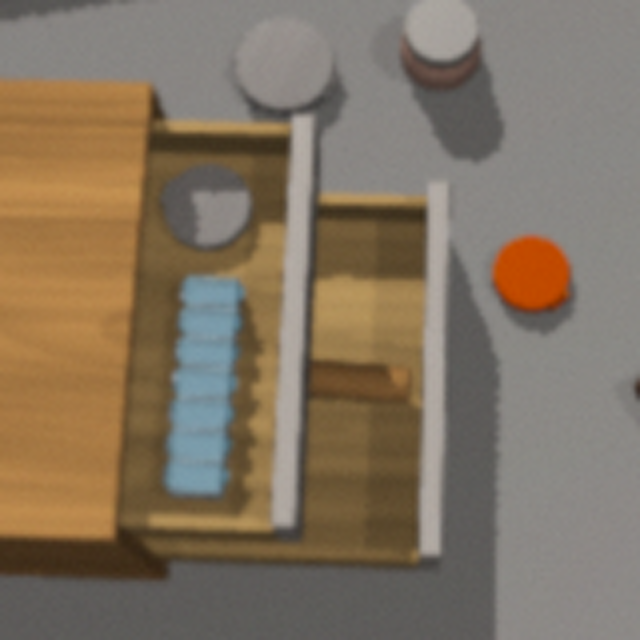

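View pics/top0c.png

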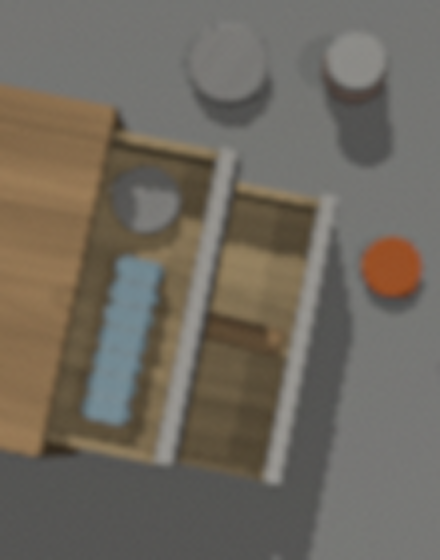

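Compact candidates: the orange disc (scene 283,198) is excluded. The large grey disc (220,146) stands on the shelf. The small steel disc (202,183) in the drawer is the one meant, and it just stays inside. The roller candidates are one only: the brown handle at (238,225), confirmed in the crop. Chest pose is consistent between the views; now I'll check reachability of the planned poses.

```bash
cat >> h.py <<'E'
C0=np.array([582.4,411.2]); YAW=np.deg2rad(78.4)
cx=np.array([np.cos(YAW),np.sin(YAW),0]); cy=np.array([-np.sin(YAW),np.cos(YAW),0]); cz=np.array([0,0,1.])
def W(x,y,z): return np.array([C0[0],C0[1],0])+x*cx+y*cy+z*cz
def inch(P): d=np.atleast_2d(P)-[C0[0],C0[1],0]; return np.c_[d@cx,d@cy,d@cz]
def R(t,psi=0):
    """tool tilt t deg: +: fingertips lean toward +chest x ; psi yaw of jaw about z"""
    t=np.deg2rad(t);p=np.deg2rad(psi)
    ax=np.cos(p)*cx+np.sin(p)*cy
    z=-np.cos(t)*cz+np.sin(t)*ax; y=np.cos(t)*ax+np.sin(t)*cz; x=np.cross(y,z); return np.c_[x,y,z]
E
python3 - <<'E'
from h import *
np.set_printoptions(suppress=True,precision=3)
for n in('scene0','top0'):
    c=load(n);P=cloud(c); Q=inch(P.reshape(-1,3)).reshape(P.shape)
    m=(Q[...,2]>215)&(Q[...,2]<223)&(Q[...,0]<-270)&(Q[...,0]>-340)&(abs(Q[...,1])<160); print('drawer',np.percentile(Q[m],[2,50,98],axis=0))
    m=(Q[...,2]>90)&(Q[...,2]<100)&(Q[...,0]<-370)&(Q[...,0]>-430)&(abs(Q[...,1])<160); print('tray',np.percentile(Q[m],[2,50,98],axis=0))
    # roller handle by height in the tray
    m=(Q[...,2]>38)&(Q[...,2]<75)&(Q[...,0]<-312)&(Q[...,0]>-380)&(abs(Q[...,1])<115)
    v,u=np.nonzero(m); print('roller',m.sum(),(u.min(),u.max(),v.min(),v.max()) if m.any() else '',np.percentile(Q[m],[2,50,98],axis=0) if m.any() else '')
print('now',read_state()['qpos'])
for nm,p,r in [('hi',W(-370,0,430),R(0)),('push0',W(-340,0,185),R(25)),('push1',W(-205,0,185),R(25)),('grip',W(-304,10,28),R(0)),('tilt',W(-310,10,100),R(-18)),('out',W(-400,10,200),R(-20)),('fin',W(-500,10,260),R(-20))]:
    for k in(1,-1):
        rr=r.copy(); rr[:,:2]*=k
        print(nm,k,inverse_kinematics(p,rr))
E
```

```text
drawer [[-305.108 -133.962  215.597]
 [-297.408    7.486  219.085]
 [-289.842  135.623  222.15 ]]
tray [[-399.973 -134.982   90.849]
 [-392.208    6.754   94.988]
 [-384.666  134.241   98.851]]
roller 192 (np.int64(232), np.int64(252), np.int64(220), np.int64(230)) [[-374.412   -8.949   41.613]
 [-344.338    5.77    55.849]
 [-314.154   17.477   60.916]]
drawer [[-305.305 -133.393  215.25 ]
 [-297.565    3.56   217.839]
 [-289.975  137.237  222.458]]
tray [[-400.265 -132.01    90.278]
 [-392.379    2.077   93.92 ]
 [-384.805  135.471   98.519]]
roller 112 (np.int64(244), np.int64(260), np.int64(199), np.int64(208)) [[-374.05    -6.718   44.589]
 [-343.073    6.886   54.751]
 [-313.268   19.642   61.543]]
now [-1.318  0.522 -0.036  1.6    0.021  1.021 -0.113]
hi 1 [ 0.711  0.386 -1.266  1.551  0.369  1.476  2.371]
hi -1 [-0.724  0.202  0.632  1.614 -0.121  1.365 -0.28 ]
push0 1 [-0.7    0.663  1.015  2.055 -1.169  1.134 -2.356]
push0 -1 [-0.246  0.439  0.316  2.036 -0.835  0.802  0.467]
push1 1 [ 0.59   0.803 -1.277  1.911  0.658  0.724  2.03 ]
push1 -1 [-0.371  0.464  0.149  1.957 -0.778  0.68   0.16 ]
grip 1 [-0.111  0.692 -0.304  1.987  0.395  0.52   2.244]
grip -1 [-0.567  0.715  0.321  2.011 -0.46   0.485 -0.11 ]
tilt 1 [-0.325  0.638 -0.216  1.853  0.459  0.93   2.099]
tilt -1 [-0.833  0.706  0.517  1.88  -0.094  0.808 -0.526]
out 1 [-0.248  0.441 -0.15   1.893  0.407  1.052  2.302]
out -1 [-0.791  0.508  0.594  1.921  0.048  0.942 -0.471]
fin 1 [ 0.716  0.587 -1.269  1.883  0.811  1.443  2.103]
fin -1 [-0.707  0.37   0.677  1.948  0.13   0.995 -0.331]
```

```bash
python3 - <<'E'
from h import *
np.set_printoptions(suppress=True,precision=2)
def Rm(t):
    r=R(t); r[:,:2]*=-1; return r
s=read_state(); p=s['eef_pos']
movel(p+[0,0,190],max_speed=250); print(read_state()['time'])
movep(W(-380,0,400),Rm(15)); s=read_state(); print(s['time'],inch(s['eef_pos']))
clamp()
movep(W(-350,0,190),Rm(25)); s=read_state(); print(s['time'],inch(s['eef_pos']),s['ft_force'],s['finger_gap'],s['qpos'])
snap('scene','s1'); snap('wrist','w1')
E
```

```text
1.0583
3.3333 [[-378.98    0.12  399.88]]
4.9583 [[-349.82   -0.75  191.04]] [-0.89 -0.22  1.  ] 0.022990268249240352 [-0.39  0.47  0.54  2.04 -0.92  0.89  0.57]
```

View pics/s1.png

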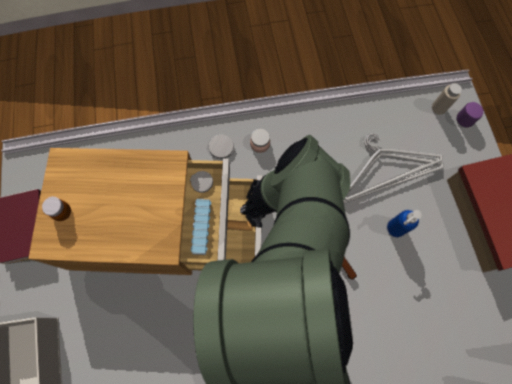

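View pics/w1.png

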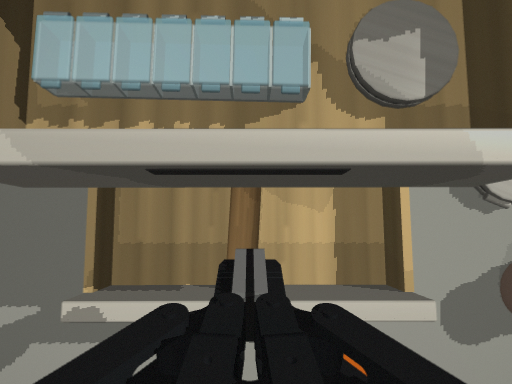

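Scene (s1) shows the gripper at (258,200), in front of the drawer panel. The wrist view shows the closed fingers at (248,280), the panel across rows 130–187, and the organizer and compact inside. Pushing now.

```bash
python3 - <<'E'
from h import *
np.set_printoptions(suppress=True,precision=2)
def rep(g=None):
    s=read_state(); print(g,s['time'],inch(s['eef_pos']),'F_chest',(s['ft_force']@cx).round(2),s['ft_force'])
g=movel(W(-318,0,190),max_speed=60); rep(g)
g=movel(W(-235,0,190),max_speed=40,guard=15); rep(g)
g=movel(W(-200,0,190),max_speed=14,guard=6); rep(g)
snap('wrist','w2')
E
```

```text
False 5.7417 [[-318.09    0.06  189.95]] F_chest -0.39 [-0.5  -0.3   0.43]
False 7.9667 [[-235.04    0.04  190.01]] F_chest -0.97 [-0.29 -0.93  0.51]
True 9.9417 [[-204.06    0.08  189.65]] F_chest -1.67 [-0.5  -1.6   1.33]
```

View pics/w2.png

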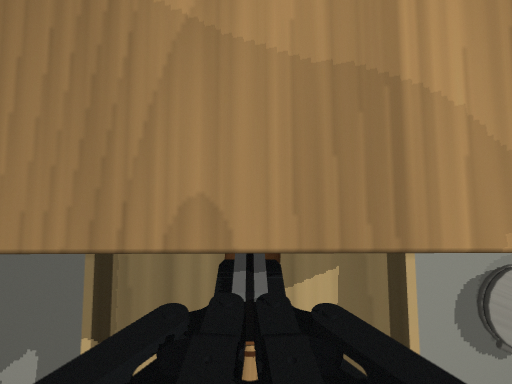

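```bash
python3 - <<'E'
from h import *
np.set_printoptions(suppress=True,precision=2)
def rep(g=None):
    s=read_state(); print(g,s['time'],inch(s['eef_pos']),'F_chest',(s['ft_force']@cx).round(2),s['ft_force'])
g=movel(W(-198,0,190),max_speed=14,guard=14); rep(g)
g=movel(W(-225,0,192),max_speed=60); rep(g)
g=movel(W(-340,0,330),max_speed=200); rep(g)
print(inverse_kinematics(W(-330,0,250),R(0)))
# verify grip positions for both branches
for p,r in((W(-330,0,250),R(0)),(W(-304,10,28),R(0)),(W(-400,10,200),R(-20))): print(inverse_kinematics(p,r))
movel(W(-560,0,380),max_speed=250)
snap('scene','s3');snap('top','t3');rep()
E
python3 - <<'E'
from h import *
for n,a in(('s3',(170,150,280,290)),('t3',(200,130,290,250))):
    c=load(n);I=c['image'][a[1]:a[3],a[0]:a[2]]; cv2.imwrite(f'pics/{n}c.png',cv2.resize(I,None,fx=5,fy=5,interpolation=cv2.INTER_CUBIC)[:600])
E
```

```text
True 10.2583 [[-203.99    0.02  189.22]] F_chest -1.97 [ 0.44 -2.11  2.21]
False 10.7667 [[-225.12   -0.11  192.11]] F_chest -0.98 [-0.55 -0.88 -0.1 ]
False 11.8167 [[-339.28    0.45  329.19]] F_chest -0.44 [ 0.29 -0.51  0.17]
[ 0.49  0.52 -1.07  1.81  0.51  1.12  2.18]
[ 0.49  0.52 -1.07  1.81  0.51  1.12  2.18]
[ 0.28  0.84 -0.87  1.97  0.93  0.79  1.8 ]
[ 0.38  0.65 -1.07  1.86  0.8   1.36  1.93]
None 12.9667 [[-558.66    0.11  379.71]] F_chest 0.54 [-0.53  0.66  0.12]
```

View pics/s3c.png

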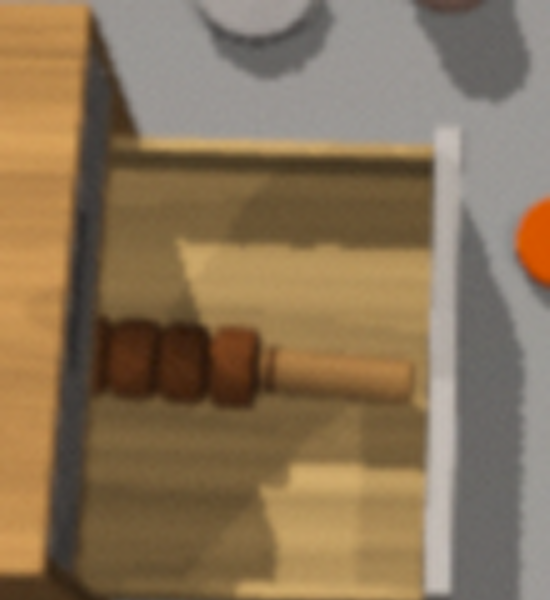

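View pics/t3c.png

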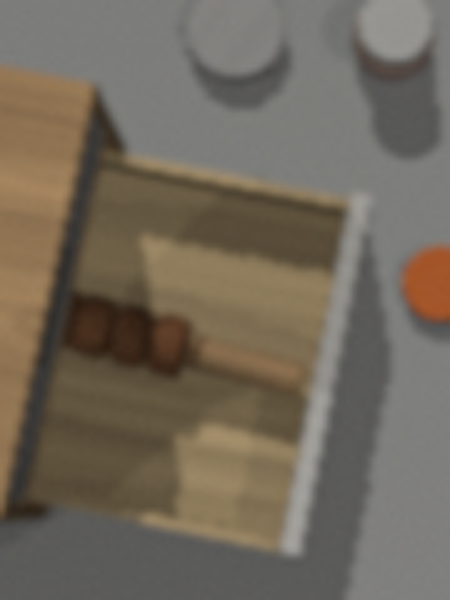

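```bash
python3 - <<'E'
from h import *
np.set_printoptions(suppress=True,precision=1)
for n in('s3','t3'):
    c=load(n);Q=inch(cloud(c).reshape(-1,3))
    m=(Q[:,2]>44)&(Q[:,2]<90)&(Q[:,0]>-379)&(Q[:,0]<-200)&(abs(Q[:,1])<115); q=Q[m]
    for lo in range(-380,-200,15):
        b=q[(q[:,0]>=lo)&(q[:,0]<lo+15)]
        if len(b)>3: print(n,lo+7,len(b),'y',b[:,1].min(),b[:,1].max(),'mid',(b[:,1].min()+b[:,1].max())/2,'med',np.median(b[:,1]),'ztop',b[:,2].max(),'xmin',b[:,0].min())
    m=(Q[:,2]>150)&(Q[:,2]<212)&(abs(Q[:,1])<125)&(Q[:,0]>-230)&(Q[:,0]<-170); print('panel x',m.sum(),np.percentile(Q[m,0],[5,50,95]) if m.any() else '')
    m=(Q[:,2]>226)&(Q[:,2]<233)&(abs(Q[:,1])<140)&(Q[:,0]>-230)&(Q[:,0]<-170); print('chest edge x',m.sum(),np.percentile(Q[m,0],[5,50,95]) if m.any() else '')
E
```

```text
s3 -373 33 y -6.129788183648171 18.17793732274791 mid 6.024074569549869 med 6.994573004621497 ztop 63.01093913021691 xmin -374.64792552497903
s3 -358 45 y -10.108392599690394 18.47470627614102 mid 4.1831568382253135 med 8.22047052481537 ztop 62.925514905762384 xmin -362.83467665747935
s3 -343 45 y -8.231550225231086 17.19262614904262 mid 4.4805379619057675 med 5.627323808688643 ztop 65.01770902646376 xmin -349.8740777815343
s3 -328 44 y -7.867641878022032 16.40933879376168 mid 4.270848457869825 med 6.8621878657456605 ztop 64.42891398075881 xmin -334.8646120904417
s3 -313 43 y -10.846571941034226 14.592887705407543 mid 1.8731578821866588 med 4.611290922804331 ztop 63.30025769143231 xmin -319.7310957057417
s3 -298 45 y -10.028247179718036 15.220955147421726 mid 2.596353983851845 med 4.382722306870558 ztop 62.43274597801587 xmin -304.9538073743037
s3 -283 56 y -21.57955416001217 23.38119864000064 mid 0.9008222399942358 med 2.9589518803382453 ztop 72.45758419385675 xmin -289.82811226203745
s3 -268 83 y -25.8698645949845 24.887727217677412 mid -0.49106868865354336 med 4.223921925858674 zt
[... 1796 characters left out ...]
top 74.17226968871591 xmin -274.9316193462049
t3 -253 41 y -21.091301717378787 25.343108957149624 mid 2.1259036198854186 med 2.889460534262918 ztop 72.56789395888632 xmin -259.520441682692
t3 -238 47 y -22.967673501058428 25.292418886474888 mid 1.1623726927082298 med 3.4809573694564504 ztop 75.11403093413196 xmin -244.68537367994782
t3 -223 40 y -22.426786440792192 24.26602169786361 mid 0.9196176285357094 med 1.4708537883687534 ztop 70.80038783506257 xmin -229.94939794857189
t3 -208 50 y -24.81639876323217 23.86667039521108 mid -0.47486418401054387 med 1.6710433802395368 ztop 71.22721110289672 xmin -214.90439990892938
panel x 183 [-195.4 -194.6 -193.9]
chest edge x 217 [-194.6 -183.2 -171.2]
```

Both views agree that the drawer is flush: its panel sits at x≈-194.3, the same as the chest edge. The roller is visible with its front tip at x≈-375, axis y≈3.5 at the grip point and yaw about -2°. Next is the approach to the handle.

```bash
cat >> h.py <<'E'
PSI=-2.1
def rp(th,rear_x,rear_z,psi=PSI,drop=20,gs=271,y0=3.5,xg=-306):
    """TCP pose for roller pitch th with rear end axis at rear_x, rear_z (chest frame)"""
    t=np.deg2rad(th); p=np.deg2rad(psi)
    gx=rear_x-gs*np.cos(t)-drop*np.sin(t); gz=rear_z+gs*np.sin(t)-drop*np.cos(t)
    return W(gx,y0+(gx-xg)*np.tan(p),gz),R(-th,psi)
def rep(g=None):
    s=read_state(); print(g,'t',round(s['time'],2),'tcp',inch(s['eef_pos']).round(1),'F',s['ft_force'].round(1),'tq',s['torque'].round(2),'gap',round(s['finger_gap'],1),'q',s['qpos'].round(2))
E
python3 - <<'E'
from h import *
open_gripper(); rep()
p,_=rp(0,-35,45)
movep(p+np.array([0,0,255])-60*cx,R(0,PSI)); rep()
movep(p+np.array([0,0,120]),R(0,PSI)); rep()
for a in((0,-35,45),(8,-36,45),(15,-36,45),(15,-130,70),(15,-230,97),(15,-260,230)): print(a,inverse_kinematics(*rp(*a)))
snap('wrist','w4'); snap('scene','s4')
E
```

```text
None t 13.75 tcp [[-560.   -0.  380.]] F [ 1.1 -0.4  0.5] tq [-0.43  0.06 -0.01] gap 85.4 q [-0.17  0.31  0.79  1.74 -0.62  1.42  0.59]
None t 15.62 tcp [[-366.5    3.4  279.8]] F [-0.3  0.2 -0.1] tq [-0.08  0.   -0.04] gap 85.6 q [ 0.44  0.38 -0.86  1.81  0.33  1.09  2.36]
None t 16.27 tcp [[-306.2    3.   145.8]] F [ 1.   1.1 -0.6] tq [-0.01 -0.04  0.02] gap 85.2 q [ 0.23  0.59 -0.76  1.9   0.53  0.86  2.1 ]
(0, -35, 45) [ 0.11999581  0.7634394  -0.61798159  1.96223481  0.72428436  0.64924347
  1.93416952]
(8, -36, 45) [ 0.04626916  0.72190314 -0.62069517  1.89913711  0.69188057  0.85179575
  1.91309988]
(15, -36, 45) [-0.03142798  0.70381653 -0.60938396  1.82909075  0.66985568  1.02946635
  1.89776398]
(15, -130, 70) [ 0.14400365  0.60738993 -0.62870088  1.93775106  0.67264745  0.98949287
  2.01764681]
(15, -230, 97) [ 0.35579047  0.51900338 -0.65100552  2.00597991  0.67102916  0.96367731
  2.19254154]
(15, -260, 230) [ 0.5495833   0.33560444 -0.78832983  1.88095634  0.50793198  1.19427266
  2.4465667 ]
```

View pics/w4.png

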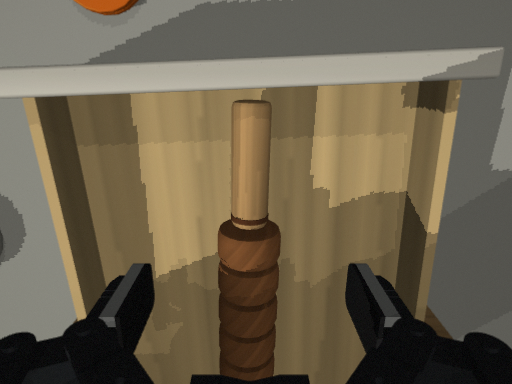

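View pics/s4.png

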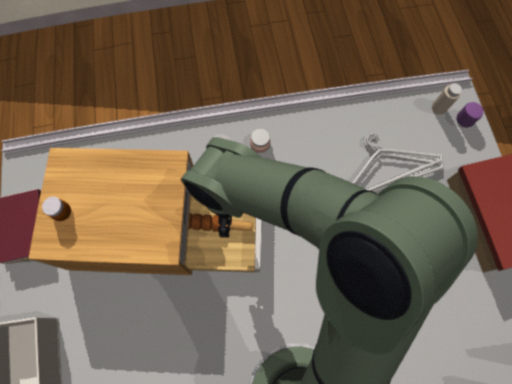

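```bash
python3 - <<'E'
from h import *
c=load('s4');Pc=cloud(c);Q=inch(Pc.reshape(-1,3)); I=c['image'].reshape(-1,3).astype(int)
arm=(Q[:,2]>250)&(I[:,1]>=I[:,2])
for lo in range(-330,-100,15):
    b=Q[arm&(Q[:,0]>=lo)&(Q[:,0]<lo+15)&(abs(Q[:,1])<160)]
    if len(b): print(lo,len(b),'z',b[:,2].min().round(),b[:,2].max().round(),'y',b[:,1].min().round(),b[:,1].max().round())
w=load('w4'); print('bead edge,tip',inch(onz(w,[[250,215],[250,228]],59)).round(1),inch(onz(w,[[251,101]],59)).round(1), 'wcam',inch(w['cam_to_world'][:3,3]))
print('handle mids',inch(onz(w,[[252,110],[250,205]],45)).round(1))
E
```

```text
-330 572 z 258.0 574.0 y -51.0 80.0
-315 596 z 252.0 562.0 y -61.0 73.0
-300 497 z 252.0 558.0 y -66.0 71.0
-285 350 z 354.0 548.0 y -59.0 65.0
-270 205 z 477.0 536.0 y -30.0 55.0
-255 79 z 492.0 524.0 y -1.0 39.0
-240 3 z 489.0 501.0 y 22.0 23.0
bead edge,tip [[-295.3    2.    59. ]
 [-284.9    1.7   59. ]] [[-375.5    5.5   59. ]] wcam [[-390.20466343    5.02473522  288.4182611 ]]
handle mids [[-368.5    6.    45. ]
 [-297.8    2.1   45. ]]
```

Wrist view: the roller is centred between the jaws (column 250), with the handle from row 101 to 213 and a collar ring near rows 213–226. I'll grip at x=-312, clear of the collar.

```bash
sed -i 's/^PSI=.*/PSI=-2.5/; s/gs=271,y0=3.5,xg=-306/gs=276,y0=3.2,xg=-312/' h.py
python3 - <<'E'
from h import *
p,r=rp(0,-36,45)
g=movel(p+[0,0,40],r,max_speed=130); rep(g)
g=movel(p,r,max_speed=60,guard=8); rep(g)
if not g:
    clamp(); rep()
    snap('wrist','w5')
E
```

```text
False t 17.13 tcp [[-311.7    2.9   65.7]] F [-0.  -0.  -0.1] tq [ 0.05 -0.02  0.01] gap 85.2 q [ 0.17  0.7  -0.67  1.95  0.65  0.72  1.99]
False t 17.95 tcp [[-311.8    3.2   25.1]] F [-0.8 -0.1  0.3] tq [ 0.01 -0.   -0.03] gap 85.4 q [ 0.13  0.76 -0.61  1.97  0.72  0.64  1.94]
None t 18.52 tcp [[-312.     3.1   25.1]] F [-0.1 -0.6  4.3] tq [-0.03  0.1   0.  ] gap 26.3 q [ 0.13  0.76 -0.61  1.97  0.72  0.64  1.94]
```

View pics/w5.png

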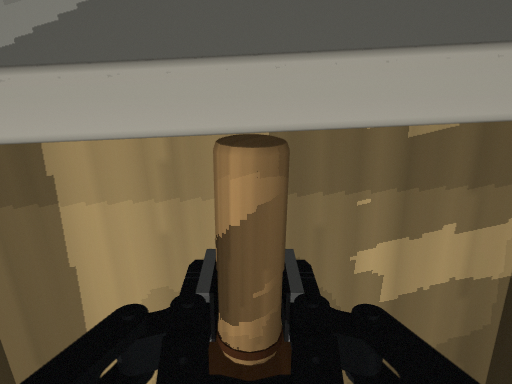

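The handle sits centred between the pads (250,300), gap 26 mm. Now tipping up about the rear end, with a watchful guard.

```bash
python3 - <<'E'
from h import *
for a in((4,-37,47),(8,-38,47),(12,-39,47),(15,-40,47)):
    g=movel(*rp(*a),max_speed=50,guard=15); rep(g)
    if g: break
snap('wrist','w6'); snap('scene','s6')
E
```

```text
False t 19.15 tcp [[-313.9    3.4   46. ]] F [ 0.5  0.1 -1.7] tq [-0.1   0.02  0.04] gap 26.4 q [ 0.09  0.73 -0.61  1.94  0.7   0.75  1.93]
False t 19.68 tcp [[-314.3    3.4   65.2]] F [-0.1 -0.2 -2.1] tq [ 0.    0.01 -0.01] gap 26.4 q [ 0.05  0.71 -0.61  1.91  0.68  0.84  1.93]
False t 20.22 tcp [[-313.4    3.3   84.5]] F [ 0.3  0.2 -2.4] tq [ 0.16 -0.03 -0.02] gap 26.2 q [ 0.01  0.7  -0.6   1.87  0.67  0.94  1.92]
False t 20.65 tcp [[-311.9    3.3   98.8]] F [ 0.7 -0.7 -1.6] tq [ 0.23 -0.06  0.04] gap 26.2 q [-0.03  0.69 -0.59  1.84  0.66  1.02  1.91]
```

View pics/w6.png

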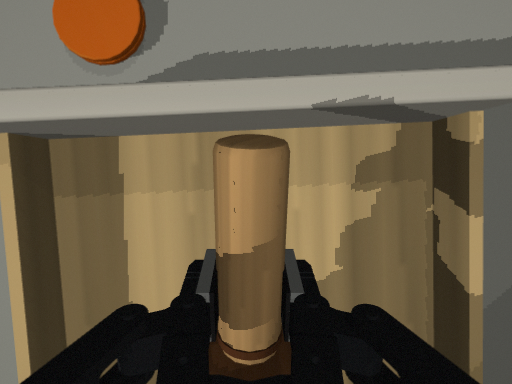

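View pics/s6.png

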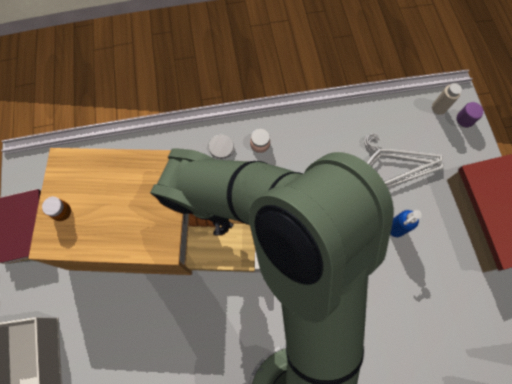

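The wrist view shows the handle unchanged in the pads (tip at row 135, as before), so there was no slip, and the force is just the roller's weight. Sliding out along the slant.

```bash
python3 - <<'E'
from h import *
for a,v in(((15,-135,72),60),((15,-235,98.5),70)):
    g=movel(*rp(*a),max_speed=v,guard=8); rep(g)
    if g: break
snap('wrist','w7'); snap('scene','s7')
E
```

```text
False t 22.54 tcp [[-406.5    7.4  124. ]] F [ 0.3  0.2 -1.2] tq [ 0.19 -0.03 -0.02] gap 26.5 q [ 0.14  0.59 -0.6   1.95  0.65  0.98  2.04]
False t 24.18 tcp [[-506.4   11.7  150.5]] F [-0.3 -0.4 -1.8] tq [ 0.18 -0.03  0.02] gap 26.5 q [ 0.33  0.5  -0.59  2.01  0.64  0.94  2.23]
```

View pics/w7.png

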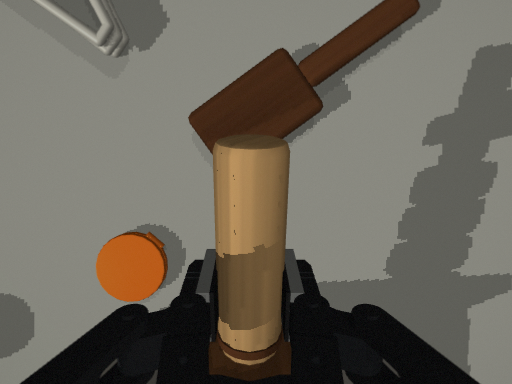

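View pics/s7.png

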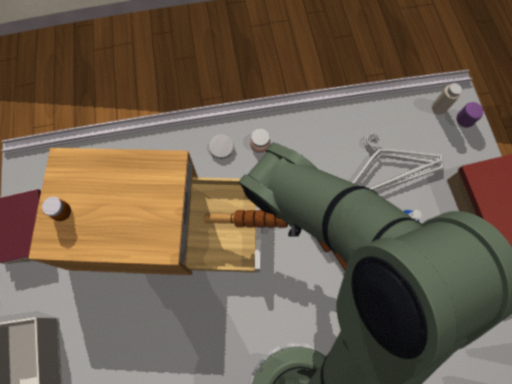

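Scene: the roller's rear end is at (208,216), clear of the chest edge at column 188. Raising it.

```bash
python3 - <<'E'
from h import *
for a in((15,-238,150),(15,-255,215)):
    for ps in(-2.5,-8): print(a,ps,inverse_kinematics(*rp(*a,psi=ps)))
g=movel(*rp(15,-238,150),max_speed=60,guard=12); rep(g)
if not g:
    g=movel(*rp(15,-250,215),max_speed=60,guard=12); rep(g)
wait(0.5); rep()
snap('wrist','w8'); snap('scene','s8'); snap('top','t8')
E
python3 - <<'E'
from h import *
c=load('s8');I=c['image'][130:290,150:340]; cv2.imwrite('pics/s8c.png',cv2.resize(I,None,fx=3.7,fy=3.7,interpolation=cv2.INTER_CUBIC))
E
```

```text
(15, -238, 150) -2.5 [ 0.37311432  0.41809583 -0.625038    1.96890377  0.55945808  1.03079061
  2.32907698]
(15, -238, 150) -8 [ 0.36569235  0.39876603 -0.61514887  1.99549155  0.52603811  1.03209164
  2.24823649]
(15, -255, 215) -2.5 [ 0.44662143  0.32577988 -0.65632044  1.90378939  0.47919659  1.14230419
  2.461948  ]
(15, -255, 215) -8 [ 0.44142634  0.30138419 -0.64600616  1.93329406  0.44590876  1.14637487
  2.38157843]
False t 25.28 tcp [[-509.8   12.   201.8]] F [ 1.5  0.  -2.4] tq [0.2  0.02 0.  ] gap 26.4 q [ 0.37  0.42 -0.62  1.97  0.56  1.03  2.33]
False t 26.53 tcp [[-521.8   12.5  266.8]] F [-0.   0.1 -1.1] tq [ 0.13 -0.02 -0.05] gap 26.3 q [ 0.44  0.33 -0.66  1.9   0.48  1.15  2.45]
None t 27.03 tcp [[-521.8   12.4  267.1]] F [ 0.9  0.3 -1.5] tq [ 0.22 -0.07 -0.01] gap 26.4 q [ 0.44  0.33 -0.66  1.9   0.48  1.15  2.45]
```

View pics/s8c.png

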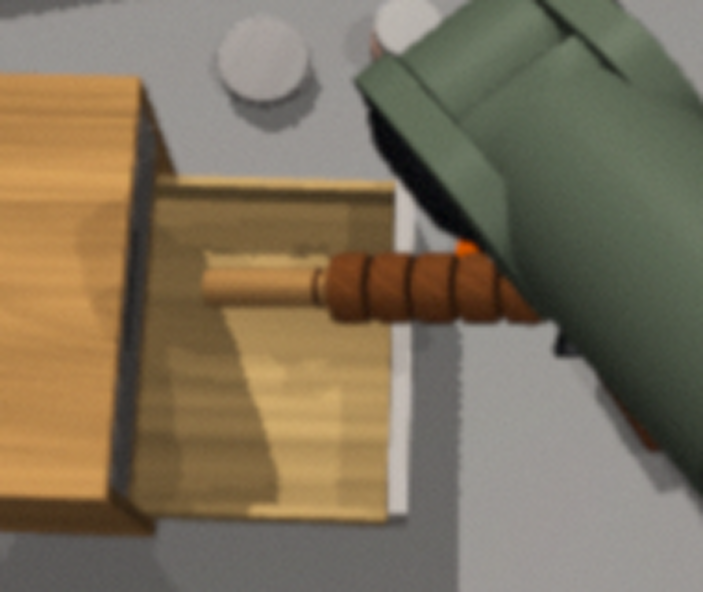

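View pics/t8.png

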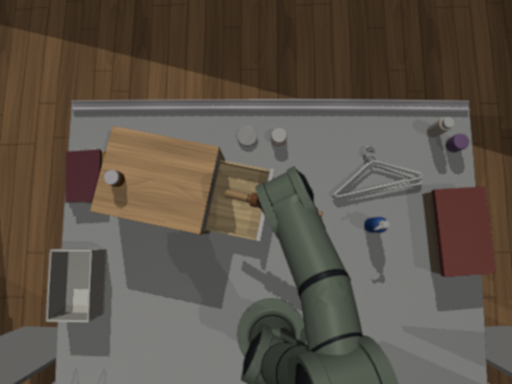

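View pics/w8.png

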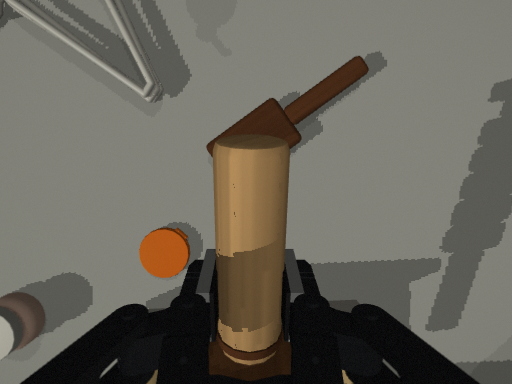

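```bash
python3 - <<'E'
from h import *
c=load('s8');Q=inch(cloud(c).reshape(-1,3))
m=(Q[:,2]>180)&(Q[:,0]>-330)&(Q[:,0]<-203)&(abs(Q[:,1])<45); b=Q[m]; print('roller rear',m.sum(),b[np.argmax(b[:,0])].round(1),b[:,2].min().round(1))
m=(Q[:,2]>90)&(Q[:,2]<100)&(Q[:,0]<-370)&(Q[:,0]>-430)&(abs(Q[:,1])<135); print('tray',np.percentile(Q[m,0],[2,50,98]).round(1))
m=(Q[:,2]>150)&(Q[:,2]<212)&(abs(Q[:,1])<125)&(Q[:,0]>-230)&(Q[:,0]<-170); print('panel',np.percentile(Q[m,0],[5,50,95]).round(1))
for k in('s','t'):
    a,b=load(('scene0' if k=='s' else 'top0'))['image'].astype(int),load(k+'8')['image'].astype(int)
    d=abs(a-b).max(2)
    for nm,P in(('jar',W(120,0,295)),('cream',None)):
        if P is not None: u,v=proj(load(k+'8'),P)[0].astype(int); print(k,nm,u,v)
    print(k,'grey disc/cream diff',d[120:160,205:275].max() if k=='s' else d[125:150,235:290].max(),'jar', d[190:220,40:70].max() if k=='s' else d[165:190,100:125].max())
print(read_state()['qvel'].round(4), read_state()['time'])
finish_job()
E
```

```text
roller rear 301 [-248.2   -0.9  222.2] 212.1
tray [-399.8 -392.1 -384.8]
panel [-194.7 -194.  -193.4]
s jar 54 194
s grey disc/cream diff 112 jar 22
t jar 113 167
t grey disc/cream diff 6 jar 7
[ 0.0001 -0.0009 -0.0007 -0.0014 -0.0011  0.0008 -0.0017] 27.1833
the job is handed in; nothing more can be done
```

The upper drawer is fully home, the roller is out and held above the tray, and the job was handed in at about 27 s of the 56 s allowed.

- **Drawer:** I pushed it at about 40 mm/s, slowing to 14 mm/s for the last stretch. It stopped flush, with its panel at x ≈ -194 mm (chest front at -195 mm). The organizer and compact were inside before the push and were not seen after it closed.
- **Roller:** I gripped the front handle, tipped the front up 15° and slid it out along the slant. Force readings stayed near the roller's own weight, so it did not press on the chest.
- **Final hold:** The arm is still and the roller has not slipped in the grip. Its rear end is at x ≈ -248 mm, about 53 mm in front of the chest. The lowest part seen is about 115 mm above the tray's front edge.
- **Everything else:** The tray front has not moved. The overhead view shows no change at the grey disc, the cream jar or the top jar. The scene camera did show a change near the cream jar, which I put down to the arm hiding it in that view. The hangers, pump and orange disc look unmoved in the last pictures. The hairbrush was partly hidden by the arm and roller, but the part in view looked in place.

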